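Refit the grinder's shut-off gate and snap its hopper lid shut

TASK

The coffee grinder has been washed and has to go back together. First push its flat shut-off gate, blade first, into the slot under the hopper until the gate's stop flange is right up against the collar, and let go of it; then put the lid on the hopper, press it straight down until it clicks on all round, and keep pressing firmly, but without brute force, so that the seal beds in: finish while your gripper is still pushing down on the lid. Leave the other things on the worktop where they are.

Things in the scene. Friction and masses are not known exactly. Their poses are not given: they have to be found in the camera images.
- grinder: compact black and steel coffee grinder, 120 deep (x) x 104 wide (y) x 227 mm tall, fixed to the worktop. Origin: centre of its underside; x points to its back, z up; the front, with the slot, looks along -x. The black collar under the clear hopper is 84 mm wide; the hopper bowl is at most 93 mm across. Six springy beads stand round the hopper's neck, 215.5 mm above the worktop.
- slot_mouth (a point): middle of the mouth of the gate slot, in the front plane of the collar, 145 mm above the worktop; axes as the grinder's. The slot is level, runs along +x of the grinder, is 48 mm wide and 8 mm high inside, more than 60 mm deep, and its mouth is flared to 57 x 17 mm
- hopper_mouth (a point): centre of the hopper's round open mouth, at the top of its neck, 224 mm above the worktop. The neck is 72 mm in outer diameter, narrowing to 66 mm at the very top, and 20 mm high above the bowl's shoulder
- hopper_seal: dark silicone ring lying on the top of the hopper's neck, standing 3 mm above it (65 mm across); pressed down it gives 2.5 mm, at 5 N a millimetre, and is then solid. Its origin is the centre of its underside
- gate_grip (a point): centre of the upright handle of the loose shut-off gate (80 g), 14 mm above the gate's underside; the gate lies flat on the worktop. x points from the handle to the blade's tip, z up. The handle is a bar 58 mm long (x), 14 mm wide (y), 28 mm high, from 24 mm behind this point to 29 mm ahead of it, where it meets the flange. Gripped across its 14 mm
- gate_flange (a point): on the gate: the blade side of its stop flange (66 mm wide, 20 mm high), at half the blade's thickness; 39 mm ahead of gate_grip and 12 mm below it. The steel blade runs from here 60 mm on along x; it is 44 mm wide and 4 mm thick, and flush with the gate's underside. Fully home, this point is within 3 mm of slot_mouth along the slot
- lid_knob (a point): centre of the knob of the loose round hopper lid (90 g), which lies mouth down on the worktop, knob up; 36 mm above the lid's rim. The knob is 27 to 30 mm across and reaches from 13 mm below this point (the lid's flat top) to 13 mm above it
- lid_rim (a point): centre of the lid's lower rim. The lid is 91 mm across at the rim, 23 mm high without the knob, 49 mm with it; inside it is 18 mm deep, and a rounded rib 3 mm above the rim leaves an opening of 76 mm. It slips over the neck, meets the beads when its rim is about 217 mm above the worktop, takes about 10 to 13 N to press past them, after which the force drops, clicks over at about 212 mm, and rests on the seal at 208 to 209 mm; pressed firmly it goes down to about 207 mm
- mug: bystander: spotted white mug, 91 mm tall; origin under its centre
- teaspoon: bystander: steel teaspoon, 130 mm long, lying; origin under its centre
- capsule_a: bystander: coffee capsule, 53 mm across, 33 mm high; origin under its centre
- capsule_b: bystander: coffee capsule, same size
- capsule_c: bystander: coffee capsule, same size
- spreader: bystander: wooden T-shaped batter spreader, 190 x 160 x 18 mm, lying; origin under its centre
- packet: bystander: flat packet of wipes, 80 x 195 x 16 mm; origin under its centre
Mind the look-alikes: they are no part of the job. Leave any pink or red look-alike of the part that bears lid_knob alone.

How it is judged (in metres and radians):
On the way, in this order (a step that is already met when the one before it is completed fails the run):
1. the gate is fully home in the slot (x of gate_flange in the frame of slot_mouth above -0.003 m and distance between gate_flange and slot_mouth below 0.006 m and angle between the x axis of gate_grip and the x axis of grinder, either way round below 0.1 rad), for 0.2 s.
2. the lid has clicked on over the beads (z of lid_rim in the frame of grinder below 0.2095 m and horizontal distance between lid_rim and hopper_mouth below 0.004 m and angle between lid_rim's own z axis and vertical below 0.04 rad), for 0.1 s.
At the end, for the whole second after the job is handed in: The gate is home in the slot (flange within 3 mm of the collar, straight) and let go; the lid has snapped on over the beads, level and centred, and the fingers are still pushing it down onto the seal with more than 8 N through the last second (all of step 1 and all of step 2 and contact force between lid and hopper_seal above 8 N and contact force between the fingers and lid above 3 N and contact force between the fingers and gate below 0.5 N); the arm keeps its last pose, push and grip.
It fails at once if the lid is jammed down with brute force (over 60 N on the seal) (contact force between lid and hopper_seal above 60 N).
It fails at once if another thing on the worktop is moved by more than 3 cm (distance of any of mug, teaspoon, capsule_a, capsule_b, capsule_c, spreader, packet from where it was at the start of the episode above 0.03 m).
It also fails if it takes over 72 s, if anything falls off the work surface, if the arm or the gripper's body presses on something with over 40 N, if the wrist force passes 120 N, or if a joint passes its speed limit or range.

ROBOT

A 6-joint arm with a two-finger parallel gripper is mounted at the origin on a cart in front of the work surface, level with it; the furniture and walls round the work are solid. World frame = base frame: x ahead of the robot, y to its left, z up, the work surface at z = 0. Lengths are in mm, angles in rad, forces in N, time in s.
With the tool pointing down it reaches from about 350 to 725 mm from the base axis. Payload 6 kg.
Tool frame: the origin (TCP) lies between the finger pads; the fingertips stand 19 mm ahead of it and the grasp point (between the pads) is the TCP; z points along the fingers, y is the line along which they close (so a half turn about z gives the same grasp; the last joint's range is limited). The gripper opens to 85 mm and grips with 20 to 120 N. Pads are 22 mm wide; open, the fingers measure 114 mm over their backs; the gripper's body (76 mm by 85 mm) begins 54 mm behind the grasp point. The pads swing forward as they close: fully open they stand 13 mm farther back than shut.
Start: joints at [1.454, 0.04, 0.085, 0, -1.615, -0.334], TCP at [261.383, 540.05, 250.261] pointing down, gripper open.
Joint ranges: [-2.56, 2.56], [-1.29, 2.01], [-1.08, 1.49], [-3.29, 1.98], [-2.81, -0.18], [-2.99, 2.99]. Speed limits (rad/s): [2.57, 2.57, 3.01, 3.14, 3.14, 3.14].

INTERFACE

Orientations are given as a 3x3 rotation matrix whose columns are the frame's x, y, z axes.
In Python, from cell import telemetry, capture, camera_info, ticket, finder gives the robot as it stands.
- The arm moves only by the tool jog_arm, never from a script. Its argument "increments" is a list of rows, each an object of numbers: "dx", "dy", "dz": the shift along the tool's x, y, z in m; "turn": the turn about the tool's z in rad; "claw": the opening, from 0 (shut) to 1 (fully open). In form: [{"dx": .., "dy": .., "dz": .., "turn": .., "claw": ..}, ...]. A call has 1 to 20 rows; each row shifts and turns the commanded pose from where the row before left it, along the tool's axes as they then stand; what a row does not reach is not made up. A row lasts 1/12 s, in which the tool goes at most 41.7 mm and 7.16 degrees, less where a joint would pass 70% of its speed; a pose out of reach is approached as far as the arm can. A call is refused whole if a number of a shift passes 0.0417 or a number of a turn 0.125, either way. A call with a gripper value outside its range is refused whole. The fingers move at their own pace and stop on an object; "squeeze" is the grip in N (left out, the last holds). Time passes only in rows, so rows that do not move let the fingers close. It gives the time, the measured TCP pose, the force, the opening and the grip force at its end, in the units of the state.
- telemetry.get_state(): the state, without advancing time (a new reading comes with each control period).
- capture(name): name is "side" or "top"; returns the picture (480x640x3 uint8, red, green, blue); there is no depth.
- camera_info(name): a dict with "intrinsics" (3x3 intrinsics, pixels), "k1" (the pictures are not rectified: a ray, as slopes to the right and down, at radius r is drawn at 1 + k1 r^2 times it, then the intrinsics apply), "rvec" (rotation vector, rad) and "tvec" (3), from world to camera coordinates, as OpenCV has them. Camera axes: x right, y down, z forward; pixel columns grow to the right and rows downward; lengths in mm; the calibration is good to about 2 mm. A picture is of the moment at which its call begins. camera_info takes no time and is no camera call.
- ticket.job_done(): hands the job in; it is judged then, once.
Trained networks look in the newest picture that a camera, given by its name, has taken for a name from the list of things; names that differ only in an ending like _2 or _b are one class to them, and where a whole thing is asked for, a point or a joint stands for the part that bears it (a point fixed in the world has none). Each returns a list of dicts, best first, with "confidence" (0 to 1); they miss things now and then, are a little off and sometimes report something else, mostly with a low value. They report only what shows in the picture. A call takes as long as a camera call. They do not tell look-alikes from the thing itself.
- finder.regions_of(camera, target): "mask" (480x640 bool, what is visible of it) and "extent" ([left, top, width, height] in pixels, round what is visible of it).
The state is a dict: "time_s": time; "q": joint angles; "joint_velocities": joint speeds; "effort": joint torques, N m; "eef_pos": TCP position; "tcp_rot": TCP orientation; "wrist_force": force on the tool from outside, world axes, zero at the start; "ft_torque": the same for the moment, N m; "gripper_width": finger opening in mm; "finger_force": force on a finger pad.
Only numpy, scipy, OpenCV 4.12 (cv2) and the standard library are available. Lean on these libraries where they do the work, as an engineer would, in place of code of your own. Each camera call takes 0.05 s, during which the arm holds its last target. There are 200 camera calls.

## Working session

There is one attempt and no reset: what is moved stays moved. The work goes in short steps, Python scripts to look and compute and a tool call to move; the robot and the scene stay as the last step left them, time stands still between calls to the robot, and variables do not carry over. Pictures are saved under pics/ and viewed, at most 14 in all, crops included, and the job is handed in when it is done.

Besides the shell and the picture viewer there is one more tool, called as name([rows], argument=value, ...), one row to a line, values as JSON. jog_arm: Moves the arm, as the interface text tells. Its arguments: {"type":"object","properties":{"increments":{"type":"array"},"squeeze":{"type":"number"}},"required":["increments"]}

```bash
mkdir -p pics; ls; python3 - <<'E'
from cell import telemetry, capture, camera_info, finder
import cv2,numpy as np
s=telemetry.get_state(); print(s['time_s'],s['eef_pos'],np.round(s['tcp_rot'],3).tolist(),s['gripper_width'])
for n in('side','top'):
    im=capture(n); cv2.imwrite(f'pics/{n}0.png',im[:,:,::-1])
    c=camera_info(n); R=cv2.Rodrigues(np.array(c['rvec'],float))[0]; print(n,c,-R.T@np.array(c['tvec']).ravel())
    for t in('grinder','gate_grip','lid_knob','hopper_seal'):
        for d in finder.regions_of(n,t): print(n,t,round(d['confidence'],2),d['extent'],d['mask'].sum())
E
```

```text
pics
0.0 [261.18521313 539.8325015  249.28622494] [[0.9, -0.436, -0.001], [-0.436, -0.9, -0.002], [0.0, 0.002, -1.0]] 85.10276849795295
side {'intrinsics': array([[518.4350798 ,   0.        , 318.05095912],
       [  0.        , 518.4350798 , 237.23872896],
       [  0.        ,   0.        ,   1.        ]]), 'k1': -0.07945721576610724, 'rvec': array([ 2.10672294,  0.15404849, -0.08769863]), 'tvec': array([-539.81112037,  138.18997536, 1452.43480089])} [  705.40551932 -1083.2431033    865.47489754]
side grinder 0.82 [320.1, 221.8, 54.2, 89.3] 3571
side gate_grip 0.83 [249.2, 352.0, 53.7, 22.2] 805
side lid_knob 0.93 [238.1, 315.2, 37.8, 31.1] 951
side lid_knob 0.93 [344.3, 317.8, 44.1, 29.2] 888
side lid_knob 0.91 [287.3, 235.5, 29.5, 23.7] 519
side hopper_seal 0.62 [338.0, 221.3, 14.4, 9.8] 51
side hopper_seal 0.21 [322.0, 221.2, 53.3, 88.2] 3602
top {'intrinsics': array([[449.60169116,   0.        , 314.6280763 ],
       [  0.        , 449.60169116, 241.90565059],
       [  0.        ,   0.        ,   1.        ]]), 'k1': -0.07501350944349122, 'rvec': array([ 2.18207904, -2.14428128,  0.15375286]), 'tvec': array([  62.91579549,  544.12117717, 1111.06549608])} [ 398.40153533   88.85723447 1169.56119886]
top grinder 0.65 [312.2, 176.9, 47.8, 59.9] 2498
top gate_grip 0.58 [423.5, 247.3, 17.9, 46.1] 627
top lid_knob 0.89 [383.7, 277.4, 34.2, 39.2] 1056
top lid_knob 0.86 [228.2, 259.3, 35.0, 36.3] 1028
top lid_knob 0.7 [374.1, 178.2, 31.5, 33.1] 955
top hopper_seal 0.66 [324.1, 180.8, 22.9, 23.6] 21
```

```bash
python3 - <<'E'
import cv2
a=cv2.imread('pics/top0.png')[140:360,150:450]; cv2.imwrite('pics/t1.png',cv2.resize(a,(800,587),interpolation=cv2.INTER_CUBIC))
a=cv2.imread('pics/side0.png')[200:400,200:466]; cv2.imwrite('pics/s1.png',cv2.resize(a,(798,600),interpolation=cv2.INTER_CUBIC))
E
```

```text
(no output)
```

View pics/t1.png

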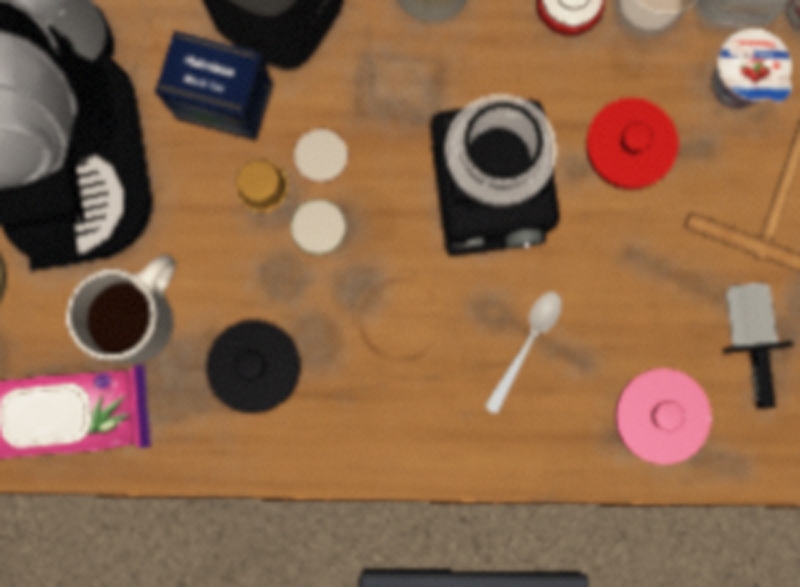

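View pics/s1.png

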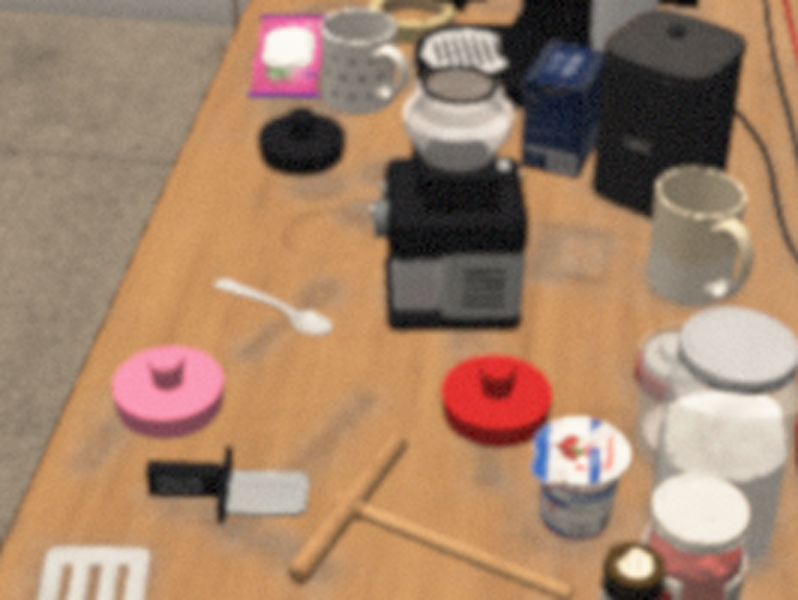

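View pics/top0.png

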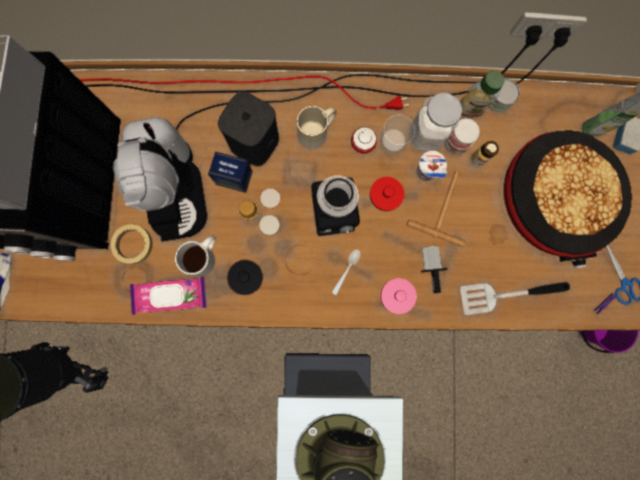

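```bash
cat > h.py <<'E'
import cv2,numpy as np
from cell import camera_info
from scipy.optimize import minimize
C={}
for n in('side','top'):
    c=camera_info(n); C[n]=(np.array(c['rvec'],float),np.array(c['tvec'],float),np.array(c['intrinsics'],float),np.array([c['k1'],0,0,0,0],float))
def proj(n,P): return cv2.projectPoints(np.asarray(P,float).reshape(-1,3),*C[n])[0].reshape(-1,2)
def ray(n,uv,z):
    r,t,K,d=C[n]; R=cv2.Rodrigues(r)[0]; o=-R.T@t
    p=cv2.undistortPoints(np.array(uv,float).reshape(-1,1,2),K,d).reshape(-1,2)
    v=np.c_[p,np.ones(len(p))]@R
    return o+v*((z-o[2])/v[:,2])[:,None]
def circ(x,y,z,r,n=40):
    a=np.linspace(0,2*np.pi,n,endpoint=False); return np.c_[x+r*np.cos(a),y+r*np.sin(a),np.full(n,z)]
def box(x0,x1,y0,y1,z0,z1): return np.array([[a,b,c] for a in(x0,x1) for b in(y0,y1) for c in(z0,z1)],float)
def place(P,x,y,yaw): 
    c,s=np.cos(yaw),np.sin(yaw); return P@np.array([[c,s,0],[-s,c,0],[0,0,1]])+[x,y,0]
S=8
def sil(n,parts,shape=(480,640),off=(0,0)):
    m=np.zeros((shape[0],shape[1]),np.uint8)
    for P in parts:
        h=cv2.convexHull((proj(n,P)-off).astype(np.float32)); cv2.fillConvexPoly(m,np.round(h*16).astype(np.int32),1,lineType=cv2.LINE_8,shift=4)
    return m>0
E
python3 - <<'E'
from h import *
from cell import finder
# lid / gate measures
for n in('side','top'):
    for t in('lid_knob','gate_grip'):
        for d in finder.regions_of(n,t):
            m=d['mask']; v,u=np.nonzero(m); im=cv2.imread(f'pics/{n}0.png')
            print(n,t,im[m].mean(0).round(),'cent',u.mean().round(1),v.mean().round(1),'world z12',ray(n,[u.mean(),v.mean()],12).round(1))
            np.save(f'm_{n}_{t}_{int(u.mean())}.npy',m)
    for d in finder.regions_of(n,'grinder')[:1]: np.save(f'm_{n}_grinder.npy',d['mask'])
t=cv2.imread('pics/top0.png')[165:250,300:375]; s=cv2.imread('pics/side0.png')[215:315,310:385]
t=cv2.resize(t,None,fx=5.3,fy=5.3,interpolation=cv2.INTER_CUBIC);s=cv2.resize(s,None,fx=5.3,fy=5.3,interpolation=cv2.INTER_CUBIC)
o=np.zeros((530,800,3),np.uint8);o[:t.shape[0],:t.shape[1]]=t;o[:s.shape[0],400:400+s.shape[1]]=s
o=cv2.convertScaleAbs(o,alpha=1.6,beta=15)
cv2.imwrite('pics/g.png',o)
E
```

```text
side lid_knob [149. 130. 215.] cent 256.1 330.1 world z12 [[ 411.4 -139.5   12. ]]
side lid_knob [ 42.  46. 194.] cent 364.9 333.1 world z12 [[ 678.1 -111.    12. ]]
side lid_knob [36. 39. 45.] cent 300.8 247.9 world z12 [[454.5 252.9  12. ]]
side gate_grip [109. 118. 127.] cent 276.1 361.8 world z12 [[ 483.5 -239.    12. ]]
top lid_knob [151. 130. 230.] cent 398.6 295.6 world z12 [[ 410.5 -146.5   12. ]]
top lid_knob [31. 33. 37.] cent 244.2 276.8 world z12 [[452.1 251.5  12. ]]
top lid_knob [ 27.  32. 193.] cent 386.8 193.4 world z12 [[ 678.7 -116.7   12. ]]
top gate_grip [101. 111. 120.] cent 432.8 266.2 world z12 [[ 487.8 -236.5   12. ]]
```

View pics/g.png

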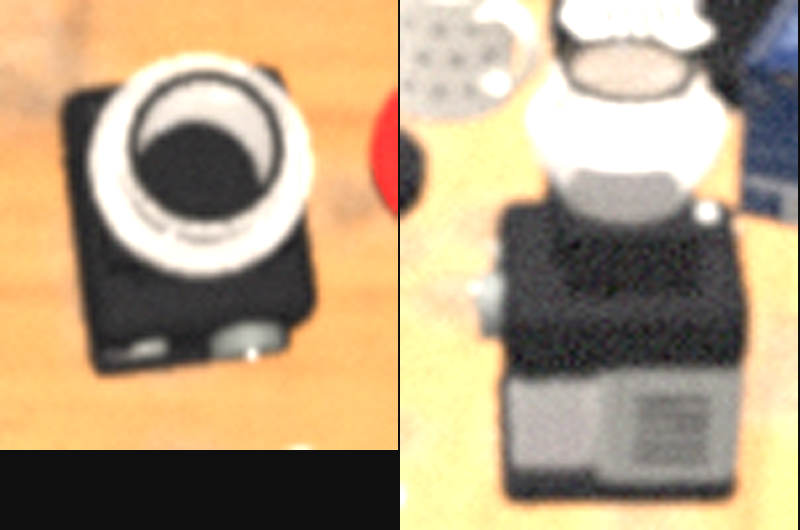

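```bash
cat >> h.py <<'E'
U=4
def seg(img,ext,pad=6,thr=None):
    l,t,w,h=ext; x0,y0,x1,y1=int(l-pad),int(t-pad),int(l+w+pad),int(t+h+pad)
    c=img[y0:y1,x0:x1].astype(np.float32); d=c[:,:,0]-c[:,:,2] if False else c[:,:,2]-c[:,:,0]  # BGR: R-B
    d=cv2.resize(cv2.GaussianBlur(d,(0,0),0.6),None,fx=U,fy=U,interpolation=cv2.INTER_CUBIC)
    wood=np.percentile(d,85)
    m=(d<wood*0.5).astype(np.uint8)
    k,lab,st,_=cv2.connectedComponentsWithStats(m); i=1+np.argmax(st[1:,4])
    return lab==i,(x0,y0)
def rend(n,parts,shape,off):
    m=np.zeros(shape,np.uint8)
    for P in parts:
        h=cv2.convexHull((((proj(n,P)-off)+0.5)*U-0.5).astype(np.float32)); cv2.fillConvexPoly(m,np.round(h*16).astype(np.int32),1,shift=4)
    return m>0
def fit(obs,model,p0,steps,cams=('side','top')):
    def cost(p):
        e=0
        for n in cams:
            m,o=obs[n]; r=rend(n,model(p),m.shape,o); e+=1-(m&r).sum()/(m|r).sum()
        return e
    p0=np.array(p0,float); sx=np.vstack([p0]+[p0+np.eye(len(p0))[i]*steps[i] for i in range(len(p0))])
    best=None
    for _ in range(3):
        r=minimize(cost,p0,method='Nelder-Mead',options=dict(initial_simplex=sx,xatol=.02,fatol=1e-5)); p0=r.x
        sx=np.vstack([p0]+[p0+np.eye(len(p0))[i]*steps[i]*.5 for i in range(len(p0))])
    return r.x,r.fun
def lid(p): x,y=p; return [np.vstack([circ(x,y,0,45.5),circ(x,y,16,45.5),circ(x,y,23,41)]),np.vstack([circ(x,y,23,13.5),circ(x,y,46,15),circ(x,y,49,13)])]
def gate(p):
    x,y,a=p # at grip, z=0 underside
    return [place(b,x,y,a) for b in(box(-24,34,-7,7,0,28),box(29,39,-33,33,0,20),box(39,99,-22,22,0,4))]
def grinder(p):
    x,y,a,hx,H,zb=p
    return [place(b,x,y,a) for b in(box(-60,60,-52,52,0,H),np.vstack([circ(hx,0,204,40),circ(hx,0,zb,46.5),circ(hx,0,zb-12,46.5),circ(hx,0,150,36)]),np.vstack([circ(hx,0,204,36),circ(hx,0,220,36),circ(hx,0,226,33)]))]
E
cat > f.py <<'E'
from h import *
I={n:cv2.imread(f'pics/{n}0.png') for n in('side','top')}
def ob(es,et): return {'side':seg(I['side'],es),'top':seg(I['top'],et)}
jobs=dict(lid=(ob([287.3,235.5,29.5,23.7],[228.2,259.3,35,36.3]),lid,[453,252],[8,8]),
 gate=(ob([249.2,352,53.7,22.2],[423.5,247.3,17.9,46.1]),gate,[455,-240,0],[8,8,.1]),
 grinder=(ob([320.1,221.8,54.2,89.3],[312.2,176.9,47.8,59.9]),grinder,[640,20,0.08,10,130,185],[10,10,.1,10,10,10]))
for k,(o,m,p,st) in jobs.items():
    for cams in(('side','top'),('top',),('side',)):
        x,f=fit(o,m,p,st,cams); print(k,cams,x.round(3),round(f,3))
        if len(cams)==2:
            for n in cams:
                mm,off=o[n]; r=rend(n,m(x),mm.shape,off); cv2.imwrite(f'pics/fit_{k}_{n}.png',np.dstack([mm*255,r*255,mm*0]).astype(np.uint8))
ims=[cv2.imread(f'pics/fit_{k}_{n}.png') for k in jobs for n in('side','top')]
H=max(i.shape[0] for i in ims); o=np.hstack([cv2.copyMakeBorder(i,0,H-i.shape[0],0,6,cv2.BORDER_CONSTANT,value=(90,90,90)) for i in ims]); s=800/o.shape[1]; 
w=o.shape[1]; a=o[:,:w]
r1=np.hstack([cv2.copyMakeBorder(i,0,260-i.shape[0] if i.shape[0]<260 else 0,0,6,cv2.BORDER_CONSTANT,value=(90,90,90))[:260] for i in ims[:4]])
r2=np.hstack([cv2.copyMakeBorder(i,0,H-i.shape[0],0,6,cv2.BORDER_CONSTANT,value=(90,90,90)) for i in ims[4:]])
W=max(r1.shape[1],r2.shape[1]); o=np.vstack([cv2.copyMakeBorder(i,0,0,0,W-i.shape[1],cv2.BORDER_CONSTANT) for i in(r1,r2)])
s=min(800/o.shape[1],600/o.shape[0]); cv2.imwrite('pics/fit.png',cv2.resize(o,None,fx=s,fy=s,interpolation=cv2.INTER_AREA))
E
python3 f.py
```

```text
lid ('side', 'top') [452.687 253.111] 0.213
lid ('top',) [452.367 251.843] 0.041
lid ('side',) [451.942 261.276] 0.074
gate ('side', 'top') [ 4.44355e+02 -2.42769e+02  1.21000e-01] 0.273
gate ('top',) [ 4.44325e+02 -2.44032e+02  1.22000e-01] 0.103
gate ('side',) [ 4.45464e+02 -2.41579e+02  1.50000e-01] 0.105
grinder ('side', 'top') [ 6.28315e+02  2.58400e+01  1.31000e-01 -5.06000e-01  1.13035e+02
  1.85845e+02] 0.288
grinder ('top',) [ 6.30420e+02  2.45460e+01  1.42000e-01 -6.31000e-01  1.00501e+02
  1.78337e+02] 0.032
grinder ('side',) [6.25469e+02 4.23060e+01 1.33000e-01 6.70500e+00 1.11211e+02 2.46884e+02] 0.112
```

View pics/fit.png

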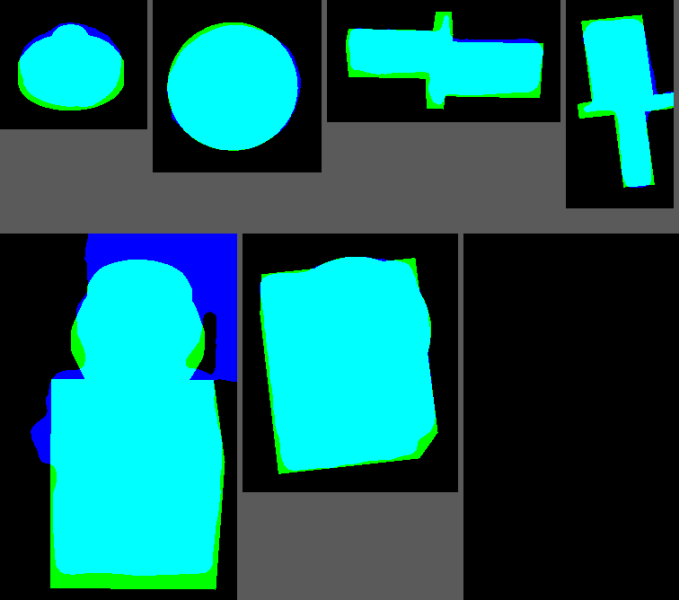

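```bash
python3 - <<'E'
from h import *
im=cv2.imread('pics/top0.png'); s=cv2.imread('pics/side0.png')
o={'top':seg(im,[420,244,26,52],6),'side':seg(s,[249.2,350,55,26],5)}
for c in(('top',),('side','top')): print('gate',c,fit(o,gate,[445,-243,.12],[6,6,.05],c))
# seal ring: fit dark annulus on top view (z=227 outer 32.5, inner ~28)
for n,I in(('top',im),('side',s)):
    g=cv2.cvtColor(I,cv2.COLOR_BGR2GRAY).astype(np.float32)
    def val(P):
        p=proj(n,P).astype(np.float32); return cv2.remap(g,p[:,:1].copy(),p[:,1:].copy(),cv2.INTER_CUBIC).mean()
    for z in(224,227):
        best=min(((val(circ(x,y,z,30.5))-.5*val(circ(x,y,z,36))-.0*val(circ(x,y,z,25)),x,y) for x in np.arange(610,650,.5) for y in np.arange(5,45,.5)))
        print('ring',n,z,best)
# grinder with hx tied 0 variants, top view only but with lower weight: rounded box fits
og={'top':seg(im,[312.2,176.9,47.8,59.9])}
m,off=og['top']; c=cv2.findContours(m.astype(np.uint8),0,1)[0][0].reshape(-1,2); p=(c+.5)/U-.5+off
for nm,sel in(('left',(p[:,0]<322)&(p[:,1]>188)&(p[:,1]<226)),('right',(p[:,0]>345)&(p[:,1]>206)&(p[:,1]<222)),('front',(p[:,1]>225)&(p[:,0]>322)&(p[:,0]<350))):
    w=ray('top',p[sel],0)[:,:2]; l=cv2.fitLine(w.astype(np.float32),cv2.DIST_HUBER,0,.01,.01).ravel(); print(nm,sel.sum(),np.arctan2(l[1],l[0]).round(3),l[2:].round(1))
E
```

```text
gate ('top',) (array([ 4.43970192e+02, -2.43746224e+02,  1.18525164e-01]), np.float64(0.10610961365678351))
gate ('side', 'top') (array([ 4.44439909e+02, -2.42793344e+02,  1.24968277e-01]), np.float64(0.27302637099492344))
ring top 224 (np.float32(-15.840691), np.float64(628.0), np.float64(25.5))
ring top 227 (np.float32(-13.658661), np.float64(627.5), np.float64(26.0))
ring side 224 (np.float32(29.743431), np.float64(627.5), np.float64(33.5))
ring side 227 (np.float32(30.337517), np.float64(628.0), np.float64(28.5))
left 152 0.127 [640.7  77.6]
right 64 0.114 [620.3 -43.1]
front 112 -1.421 [572.    6.9]
```

jog_arm([
  {"dx": 0,"dy": 0,"dz": 0,"turn": -0.114,"claw": 0.6},
  {"turn": -0.114,"dx": 0,"dy": 0,"dz": 0,"claw": 0.6},
  {"turn": -0.114,"dx": 0,"dy": 0,"dz": 0,"claw": 0.6},
  {"turn": -0.114,"dx": 0,"dy": 0,"dz": 0,"claw": 0.6},
  {"turn": -0.115,"dx": 0,"dy": 0,"dz": 0,"claw": 0.6},
])

```text
time_s: 1.22
eef_pos: [261.4, 540.0, 250.3]
tcp_rot: [[0.992, 0.126, -0.0], [0.126, -0.992, -0.0], [-0.0, 0.0, -1.0]]
wrist_force: [0.5, 0.0, 0.8]
gripper_width: 51.4
finger_force: 0.0
```

jog_arm([
  {"dx": 0.012,"dy": 0.039,"dz": 0,"turn": 0,"claw": 0.6},
  {"dx": 0.012,"dy": 0.039,"dz": 0,"turn": 0,"claw": 0.6},
  {"dx": 0.012,"dy": 0.039,"dz": 0,"turn": 0,"claw": 0.6},
  {"dx": 0.012,"dy": 0.039,"dz": 0,"turn": 0,"claw": 0.6},
  {"dx": 0.012,"dy": 0.039,"dz": 0,"turn": 0,"claw": 0.6},
  {"dx": 0.012,"dy": 0.039,"dz": 0,"turn": 0,"claw": 0.6},
  {"dx": 0.012,"dy": 0.039,"dz": 0,"turn": 0,"claw": 0.6},
  {"dx": 0.012,"dy": 0.039,"dz": 0,"turn": 0,"claw": 0.6},
  {"dx": 0.012,"dy": 0.039,"dz": 0,"turn": 0,"claw": 0.6},
  {"dx": 0.012,"dy": 0.039,"dz": 0,"turn": 0,"claw": 0.6},
  {"dx": -0.005,"dy": 0.039,"dz": 0,"turn": 0,"claw": 0.6},
  {"dx": -0.005,"dy": 0.039,"dz": 0,"turn": 0,"claw": 0.6},
  {"dx": -0.005,"dy": 0.039,"dz": 0,"turn": 0,"claw": 0.6},
  {"dx": -0.005,"dy": 0.039,"dz": 0,"turn": 0,"claw": 0.6},
  {"dx": -0.005,"dy": 0.039,"dz": 0,"turn": 0,"claw": 0.6},
  {"dx": -0.005,"dy": 0.039,"dz": 0,"turn": 0,"claw": 0.6},
  {"dx": -0.005,"dy": 0.039,"dz": 0,"turn": 0,"claw": 0.6},
  {"dx": -0.005,"dy": 0.039,"dz": 0,"turn": 0,"claw": 0.6},
  {"dx": -0.005,"dy": 0.039,"dz": 0,"turn": 0,"claw": 0.6},
  {"dx": -0.002,"dy": 0.02,"dz": 0,"turn": 0,"claw": 0.6},
])

```text
time_s: 2.88
eef_pos: [424.3, -210.1, 250.4]
tcp_rot: [[0.993, 0.117, 0.0], [0.117, -0.993, -0.001], [-0.0, 0.001, -1.0]]
wrist_force: [1.0, 0.4, 0.2]
gripper_width: 50.9
finger_force: 0.0
```

jog_arm([
  {"dx": 0,"dy": 0,"dz": 0,"turn": 0,"claw": 0.6},
  {"dx": 0,"dy": 0,"dz": 0,"turn": 0,"claw": 0.6},
  {"dx": 0,"dy": 0,"dz": 0,"turn": 0,"claw": 0.6},
])

```text
time_s: 3.13
eef_pos: [425.1, -206.5, 250.3]
tcp_rot: [[0.993, 0.12, 0.0], [0.12, -0.993, 0.0], [0.0, -0.0, -1.0]]
wrist_force: [0.4, 0.1, -0.7]
gripper_width: 50.9
finger_force: 0.0
```

jog_arm([
  {"dx": 0.0046,"dy": 0.0388,"dz": 0,"turn": 0,"claw": 0.5},
  {"dx": 0,"dy": 0,"dz": 0.04,"turn": 0,"claw": 0.5},
  {"dx": 0,"dy": 0,"dz": 0.04,"turn": 0,"claw": 0.5},
  {"dx": 0,"dy": 0,"dz": 0.04,"turn": 0,"claw": 0.5},
  {"dx": 0,"dy": 0,"dz": 0.04,"turn": 0,"claw": 0.5},
  {"dx": 0,"dy": 0,"dz": 0.03,"turn": 0,"claw": 0.5},
  {"dx": 0,"dy": 0,"dz": 0,"turn": 0,"claw": 0.5},
  {"dx": 0,"dy": 0,"dz": 0,"turn": 0,"claw": 0.5},
])

```text
time_s: 3.8
eef_pos: [434.0, -243.8, 60.2]
tcp_rot: [[0.993, 0.122, -0.002], [0.122, -0.993, -0.0], [-0.002, 0.0, -1.0]]
wrist_force: [-0.0, -0.7, 1.2]
gripper_width: 42.5
finger_force: 0.0
```

```bash
python3 - <<'E'
from h import *
from cell import capture,telemetry
print(telemetry.get_state()['eef_pos'])
t=capture('top')[:,:,::-1]; s=capture('side')[:,:,::-1]
a=cv2.resize(np.ascontiguousarray(t[225:315,395:475]),(400,450),interpolation=cv2.INTER_CUBIC);b=cv2.resize(np.ascontiguousarray(s[300:390,230:310]),(400,450),interpolation=cv2.INTER_CUBIC)
cv2.imwrite('pics/pre.png',np.hstack([a,b]))
E
```

```text
[ 434.02870209 -243.83214499   60.15094048]
```

View pics/pre.png

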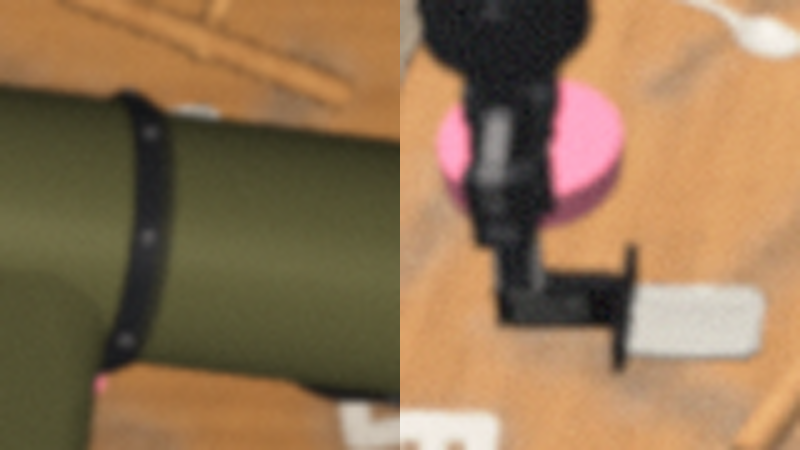

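jog_arm([
  {"dx": 0.001,"dy": 0,"dz": 0.02,"turn": 0,"claw": 0.5},
  {"dx": 0.002,"dy": 0,"dz": 0.018,"turn": 0,"claw": 0.5},
  {"dx": 0,"dy": 0,"dz": 0,"turn": 0,"claw": 0.5},
  {"dx": 0,"dy": 0,"dz": 0,"turn": 0,"claw": 0.0},
  {"dx": 0,"dy": 0,"dz": 0,"turn": 0,"claw": 0.0},
  {"dx": 0,"dy": 0,"dz": 0,"turn": 0,"claw": 0.0},
  {"dx": 0,"dy": 0,"dz": 0,"turn": 0,"claw": 0.0},
  {"dx": 0,"dy": 0,"dz": 0,"turn": 0,"claw": 0.0},
  {"dx": 0,"dy": 0,"dz": 0,"turn": 0,"claw": 0.0},
  {"dx": 0,"dy": 0,"dz": 0,"turn": 0,"claw": 0.0},
], squeeze=60)

```text
time_s: 4.73
eef_pos: [438.9, -244.8, 25.1]
tcp_rot: [[0.993, 0.12, 0.004], [0.12, -0.993, -0.002], [0.004, 0.002, -1.0]]
wrist_force: [-0.5, 0.5, 7.4]
gripper_width: 12.6
finger_force: 60.6
```

jog_arm([
  {"dx": 0,"dy": 0,"dz": -0.005,"turn": 0,"claw": 0.0},
  {"dx": 0,"dy": 0,"dz": -0.02,"turn": 0,"claw": 0.0},
  {"dx": 0,"dy": 0,"dz": -0.04,"turn": 0,"claw": 0.0},
  {"dx": 0,"dy": 0,"dz": -0.04,"turn": 0,"claw": 0.0},
  {"dx": 0,"dy": 0,"dz": -0.04,"turn": 0,"claw": 0.0},
  {"dx": 0,"dy": 0,"dz": 0,"turn": 0,"claw": 0.0},
  {"dx": 0,"dy": 0,"dz": 0,"turn": 0,"claw": 0.0},
  {"dx": 0,"dy": 0,"dz": 0,"turn": 0,"claw": 0.0},
  {"dx": 0,"dy": 0,"dz": 0,"turn": 0,"claw": 0.0},
])

```text
time_s: 5.48
eef_pos: [436.6, -244.0, 165.9]
tcp_rot: [[0.993, 0.12, -0.002], [0.12, -0.993, 0.001], [-0.002, -0.001, -1.0]]
wrist_force: [-1.0, -0.2, -1.6]
gripper_width: 12.7
finger_force: 59.6
```

```bash
python3 - <<'E'
from h import *
from cell import capture,telemetry
S=[telemetry.get_state() for _ in range(3)]; e=S[-1]['eef_pos']; R=S[-1]['tcp_rot']; print([s['eef_pos'].round(2) for s in S],S[-1]['wrist_force'],np.round(R,4).tolist())
s=np.ascontiguousarray(capture('side')[:,:,::-1]); capture('top'); cv2.imwrite('pics/side_l.png',s)
x,y=e[:2]+7*np.array([.993,.12])
for dz,c in((22,(0,255,0)),(26,(0,0,255))):
    pass
# silver blade outline by brightness: compare to model
p=gate([x,y,.12])
k=4; x0,y0=200,270; im=cv2.resize(s[y0:y0+120,x0:x0+150],None,fx=k*1.3,fy=k*1.3,interpolation=cv2.INTER_CUBIC)
for P in p[1:]:
    h=cv2.convexHull(((proj('side',P+[0,0,e[2]-24])-[x0,y0]+.5)*k*1.3-.5).astype(np.int32)); cv2.polylines(im,[h],True,(0,255,0),1)
cv2.imwrite('pics/held.png',im); print(im.shape)
E
```

```text
[array([ 436.61, -244.01,  165.86]), array([ 436.61, -244.01,  165.86]), array([ 436.61, -244.01,  165.86])] [-1.00154438 -0.19503977 -1.61519988] [[0.9928, 0.1198, -0.0024], [0.1198, -0.9928, 0.0009], [-0.0023, -0.0012, -1.0]]
(624, 780, 3)
```

View pics/held.png

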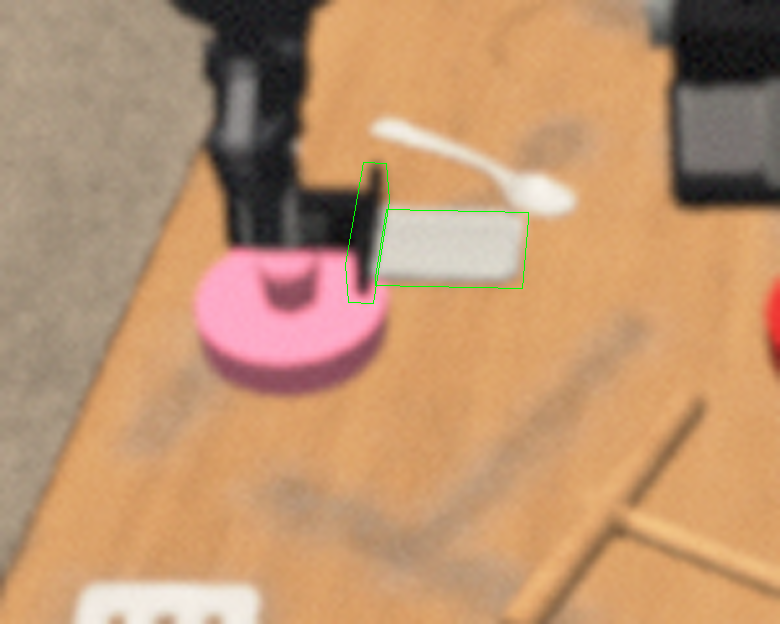

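jog_arm([
  {"dx": 0.003,"dy": -0.02,"dz": -0.001,"turn": 0,"claw": 0},
  {"dx": 0.004,"dy": -0.032,"dz": 0,"turn": 0,"claw": 0},
  {"dx": 0.004,"dy": -0.035,"dz": 0,"turn": 0,"claw": 0},
  {"dx": 0.005,"dy": -0.035,"dz": 0,"turn": 0,"claw": 0},
  {"dx": 0.005,"dy": -0.035,"dz": 0,"turn": 0,"claw": 0},
  {"dx": 0.004,"dy": -0.035,"dz": 0,"turn": 0,"claw": 0},
  {"dx": 0.003,"dy": -0.031,"dz": 0,"turn": 0,"claw": 0},
  {"dx": 0.003,"dy": -0.02,"dz": 0,"turn": 0,"claw": 0},
  {"dx": 0,"dy": 0,"dz": 0,"turn": -0.01,"claw": 0},
  {"dx": 0,"dy": 0,"dz": 0,"turn": 0,"claw": 0},
  {"dx": 0,"dy": 0,"dz": 0,"turn": 0,"claw": 0},
  {"dx": 0,"dy": 0,"dz": 0,"turn": 0,"claw": 0},
])

```text
time_s: 6.58
eef_pos: [438.8, -0.1, 167.9]
tcp_rot: [[0.992, 0.129, -0.001], [0.129, -0.992, -0.001], [-0.001, 0.0, -1.0]]
wrist_force: [-0.4, -0.1, -0.4]
gripper_width: 12.4
finger_force: 59.5
```

```bash
python3 - <<'E'
from h import *
from cell import capture,telemetry
S=telemetry.get_state(); e=S['eef_pos']; R=S['tcp_rot']; yaw=np.arctan2(R[1][0],R[0][0]); print(e,yaw,S['wrist_force'])
h=np.array([627.7,25.8]); d=np.array([np.cos(.13),np.sin(.13)]); r=h-e[:2]; print('along',r@d,'lateral tcp',-(r@[-d[1],d[0]]))
s=np.ascontiguousarray(capture('side')[:,:,::-1]); t=np.ascontiguousarray(capture('top')[:,:,::-1]); cv2.imwrite('pics/side_p.png',s); cv2.imwrite('pics/top_p.png',t)
a=cv2.resize(s[215:315,260:385],None,fx=3.1,fy=3.1,interpolation=cv2.INTER_CUBIC);b=cv2.resize(t[165:265,290:415],None,fx=3.1,fy=3.1,interpolation=cv2.INTER_CUBIC)
cv2.imwrite('pics/pre2.png',cv2.convertScaleAbs(np.hstack([a,b]),alpha=1.5,beta=15))
E
```

```text
[ 4.38817186e+02 -1.07018827e-01  1.67932746e+02] 0.12902327987161463 [-0.40619062 -0.0862764  -0.42577645]
along 190.64743499486266 lateral tcp -1.2027509893731887
```

View pics/pre2.png

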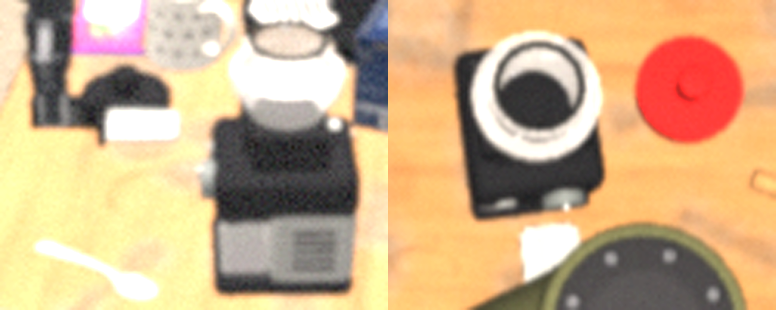

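```bash
python3 - <<'E'
from h import *
t=cv2.imread('pics/top_p.png').astype(np.float32)
d=t[:,:,2]-t[:,:,0]
x0,y0,x1,y1=325,232,358,250
c=cv2.resize(cv2.GaussianBlur(d,(0,0),.6)[y0:y1,x0:x1],None,fx=8,fy=8,interpolation=cv2.INTER_CUBIC)
w=np.percentile(c,90); b=np.percentile(c,10); m=(c<(w+b)/2); print(w,b)
dd=np.array([np.cos(.13),np.sin(.13)]);n=np.array([-dd[1],dd[0]]);h=np.array([627.7,25.8])
for row in (239,241,243):
    r=m[int((row-y0+.5)*8)]; u=np.nonzero(r)[0]; us=(u[[0,-1]]+.5)/8-.5+x0
    P=ray('top',[[us[0],row],[us[1],row]],147)[:,:2]; print(row,us,P.round(1).tolist(),'lat',((P-h)@n).round(1),'al',((P-h)@dd).round(1))
for col in(333,337,341,345):
    r=m[:,int((col-x0+.5)*8)]; v=np.nonzero(r)[0]
    if len(v): vv=(v[0]+.5)/8-.5+y0; P=ray('top',[col,vv],147)[:,:2]; print('tip',col,vv,((P-h)@dd).round(1))
E
```

```text
105.26994 14.492244
239 [332.9375 350.9375] [[536.0, 32.1], [536.8, -9.3]] lat [ 18.1 -23. ] al [-90.1 -94.7]
241 [332.0625 357.4375] [[531.4, 34.1], [532.5, -24.3]] lat [ 20.7 -37.4] al [ -94.4 -100.9]
243 [332.0625 357.4375] [[526.8, 34.0], [527.8, -24.3]] lat [ 21.2 -36.8] al [ -99.  -105.5]
tip 333 231.5625 [-72.9]
tip 337 231.5625 [-73.9]
tip 341 231.5625 [-75.]
tip 345 231.5625 [-76.]
```

jog_arm([
  {"dx": 0.008,"dy": -0.0015,"dz": 0.001,"turn": 0,"claw": 0},
  {"dx": 0.01,"dy": 0,"dz": 0,"turn": 0,"claw": 0},
  {"dx": 0.01,"dy": 0,"dz": 0,"turn": 0,"claw": 0},
  {"dx": 0.01,"dy": 0,"dz": 0,"turn": 0,"claw": 0},
  {"dx": 0.006,"dy": 0,"dz": 0,"turn": 0,"claw": 0},
  {"dx": 0.006,"dy": 0,"dz": 0,"turn": 0,"claw": 0},
  {"dx": 0,"dy": 0,"dz": 0,"turn": 0,"claw": 0},
  {"dx": 0,"dy": 0,"dz": 0,"turn": 0,"claw": 0},
])

```text
time_s: 7.35
eef_pos: [488.4, 8.4, 167.1]
tcp_rot: [[0.992, 0.129, -0.001], [0.129, -0.992, -0.0], [-0.001, 0.0, -1.0]]
wrist_force: [-0.3, 0.3, -0.8]
gripper_width: 12.7
finger_force: 59.5
```

jog_arm([
  {"dx": 0.005,"dy": 0,"dz": 0,"turn": 0,"claw": 0},
  {"dx": 0.005,"dy": 0,"dz": 0,"turn": 0,"claw": 0},
  {"dx": 0.005,"dy": 0,"dz": 0,"turn": 0,"claw": 0},
  {"dx": 0,"dy": 0,"dz": 0,"turn": 0,"claw": 0},
  {"dx": 0,"dy": 0,"dz": 0,"turn": 0,"claw": 0},
])

```text
time_s: 7.77
eef_pos: [503.3, 10.6, 167.2]
tcp_rot: [[0.992, 0.13, -0.0], [0.13, -0.992, -0.0], [-0.0, 0.0, -1.0]]
wrist_force: [0.5, -0.2, -1.1]
gripper_width: 12.9
finger_force: 59.5
```

```bash
python3 - <<'E'
from h import *
from cell import capture,telemetry
S=telemetry.get_state(); e=S['eef_pos']; print(e)
h=np.array([627.7,25.8]); d=np.array([np.cos(.13),np.sin(.13)]); r=h-e[:2]; print('along',r@d,'lateral tcp',-(r@[-d[1],d[0]]))
s=np.ascontiguousarray(capture('side')[:,:,::-1]); t=np.ascontiguousarray(capture('top')[:,:,::-1])
a=cv2.resize(s[215:295,285:385],None,fx=4,fy=4,interpolation=cv2.INTER_CUBIC);b=cv2.resize(t[165:245,290:390],None,fx=4,fy=4,interpolation=cv2.INTER_CUBIC)
cv2.imwrite('pics/ins.png',cv2.convertScaleAbs(np.hstack([a,b]),alpha=2,beta=20))
E
```

```text
[503.30586903  10.60387459 167.1592898 ]
along 125.31441675961864 lateral tcp 1.0578276263459638
```

View pics/ins.png

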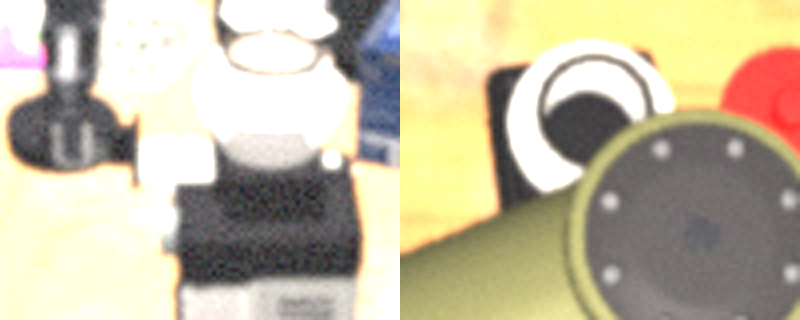

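jog_arm([
  {"dx": 0.006,"dy": 0,"dz": 0,"turn": 0,"claw": 0},
  {"dx": 0.006,"dy": 0,"dz": 0,"turn": 0,"claw": 0},
  {"dx": 0.006,"dy": 0,"dz": 0,"turn": 0,"claw": 0},
  {"dx": 0.006,"dy": 0,"dz": 0,"turn": 0,"claw": 0},
  {"dx": 0.004,"dy": 0,"dz": 0,"turn": 0,"claw": 0},
  {"dx": 0.002,"dy": 0,"dz": 0,"turn": 0,"claw": 0},
  {"dx": 0,"dy": 0,"dz": 0,"turn": 0,"claw": 0},
  {"dx": 0,"dy": 0,"dz": 0,"turn": 0,"claw": 0},
])

```text
time_s: 8.53
eef_pos: [533.0, 14.5, 167.1]
tcp_rot: [[0.992, 0.13, -0.0], [0.13, -0.992, -0.0], [-0.0, 0.0, -1.0]]
wrist_force: [0.1, 0.5, -0.5]
gripper_width: 12.6
finger_force: 59.5
```

jog_arm([
  {"dx": 0.003,"dy": 0,"dz": 0,"turn": 0,"claw": 0},
  {"dx": 0.003,"dy": 0,"dz": 0,"turn": 0,"claw": 0},
  {"dx": 0,"dy": 0,"dz": 0,"turn": 0,"claw": 0},
  {"dx": 0,"dy": 0,"dz": 0,"turn": 0,"claw": 0},
])

```text
time_s: 8.87
eef_pos: [539.0, 15.2, 167.3]
tcp_rot: [[0.992, 0.13, -0.0], [0.13, -0.992, -0.0], [-0.0, 0.0, -1.0]]
wrist_force: [-0.2, 0.1, -0.7]
gripper_width: 12.6
finger_force: 59.5
```

jog_arm([
  {"dx": 0.002,"dy": 0,"dz": 0,"turn": 0,"claw": 0},
  {"dx": 0.002,"dy": 0,"dz": 0,"turn": 0,"claw": 0},
  {"dx": 0,"dy": 0,"dz": 0,"turn": 0,"claw": 0},
  {"dx": 0,"dy": 0,"dz": 0,"turn": 0,"claw": 0},
])

```text
time_s: 9.2
eef_pos: [542.9, 15.8, 167.2]
tcp_rot: [[0.992, 0.13, -0.0], [0.13, -0.992, -0.0], [-0.0, 0.0, -1.0]]
wrist_force: [-0.0, 0.8, -0.9]
gripper_width: 13.0
finger_force: 59.5
```

jog_arm([
  {"dx": 0.002,"dy": 0,"dz": 0,"turn": 0,"claw": 0},
  {"dx": 0,"dy": 0,"dz": 0,"turn": 0,"claw": 0},
  {"dx": 0,"dy": 0,"dz": 0,"turn": 0,"claw": 0},
])

```text
time_s: 9.45
eef_pos: [544.9, 16.0, 167.3]
tcp_rot: [[0.992, 0.13, -0.0], [0.13, -0.992, -0.0], [-0.0, 0.0, -1.0]]
wrist_force: [-0.1, -0.5, -2.4]
gripper_width: 12.8
finger_force: 59.5
```

jog_arm([
  {"dx": 0.002,"dy": 0,"dz": 0,"turn": 0,"claw": 0},
  {"dx": 0,"dy": 0,"dz": 0,"turn": 0,"claw": 0},
  {"dx": 0,"dy": 0,"dz": 0,"turn": 0,"claw": 0},
])

```text
time_s: 9.7
eef_pos: [546.8, 16.3, 167.3]
tcp_rot: [[0.992, 0.13, -0.0], [0.13, -0.992, -0.0], [-0.0, 0.0, -1.0]]
wrist_force: [-0.7, 0.1, -0.9]
gripper_width: 12.9
finger_force: 59.6
```

jog_arm([
  {"dx": 0,"dy": 0,"dz": 0,"turn": 0,"claw": 0.35},
  {"dx": 0,"dy": 0,"dz": 0,"turn": 0,"claw": 0.35},
  {"dx": 0,"dy": 0,"dz": 0,"turn": 0,"claw": 0.35},
  {"dx": -0.005,"dy": 0,"dz": 0,"turn": 0,"claw": 0.35},
  {"dx": -0.005,"dy": 0,"dz": 0,"turn": 0,"claw": 0.35},
  {"dx": 0,"dy": 0,"dz": 0,"turn": 0,"claw": 0},
  {"dx": 0,"dy": 0,"dz": 0,"turn": 0,"claw": 0},
  {"dx": 0,"dy": 0,"dz": 0,"turn": 0,"claw": 0},
  {"dx": 0,"dy": 0,"dz": 0,"turn": 0,"claw": 0},
  {"dx": 0,"dy": 0,"dz": 0,"turn": 0,"claw": 0},
  {"dx": 0,"dy": 0,"dz": 0,"turn": 0,"claw": 0},
])

```text
time_s: 10.62
eef_pos: [536.8, 14.9, 167.6]
tcp_rot: [[0.992, 0.13, -0.0], [0.13, -0.992, -0.0], [-0.0, 0.0, -1.0]]
wrist_force: [-5.5, -0.1, 4.1]
gripper_width: 12.4
finger_force: 62.4
```

jog_arm([
  {"dx": 0.002,"dy": 0,"dz": 0,"turn": 0,"claw": 0},
  {"dx": 0,"dy": 0,"dz": 0,"turn": 0,"claw": 0},
  {"dx": 0,"dy": 0,"dz": 0,"turn": 0,"claw": 0},
])

```text
time_s: 10.87
eef_pos: [537.3, 14.6, 167.6]
tcp_rot: [[0.991, 0.13, -0.004], [0.13, -0.991, -0.002], [-0.004, 0.001, -1.0]]
wrist_force: [-13.1, -0.5, 7.6]
gripper_width: 12.7
finger_force: 63.0
```

```bash
python3 - <<'E'
from h import *
from cell import capture,telemetry
S=telemetry.get_state(); e=S['eef_pos']; print(e,S['wrist_force'])
s=np.ascontiguousarray(capture('side')[:,:,::-1])
a=cv2.resize(s[215:295,285:385],None,fx=7.5,fy=7.5,interpolation=cv2.INTER_CUBIC)
cv2.imwrite('pics/ins2.png',cv2.convertScaleAbs(a,alpha=2.5,beta=20))
E
```

```text
[537.34460244  14.60212402 167.58320917] [-13.06046286  -0.50302743   7.63890126]
```

View pics/ins2.png

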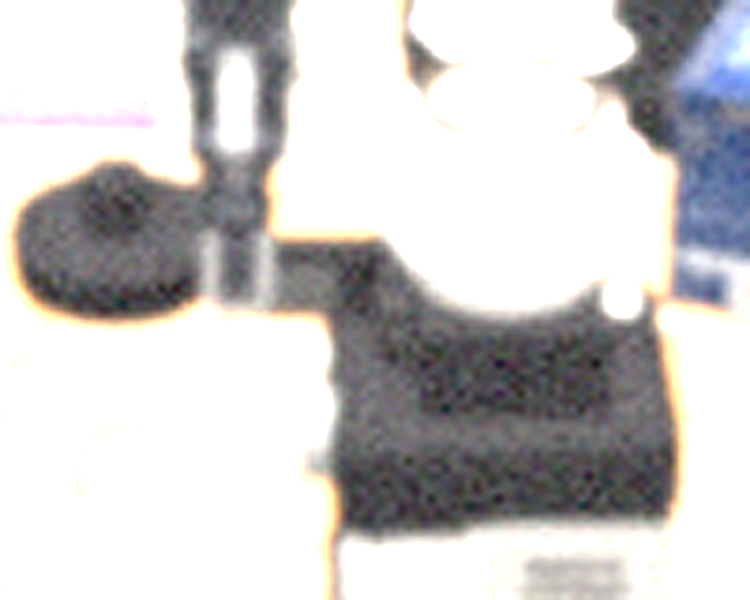

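jog_arm([
  {"dx": 0.001,"dy": 0,"dz": 0,"turn": 0,"claw": 0},
  {"dx": 0.001,"dy": 0,"dz": 0,"turn": 0,"claw": 0},
  {"dx": 0,"dy": 0,"dz": 0,"turn": 0,"claw": 0},
  {"dx": 0,"dy": 0,"dz": 0,"turn": 0,"claw": 0},
])

```text
time_s: 11.25
eef_pos: [537.6, 14.4, 167.6]
tcp_rot: [[0.991, 0.131, -0.008], [0.131, -0.991, -0.003], [-0.009, 0.002, -1.0]]
wrist_force: [-22.6, -1.1, 11.2]
gripper_width: 12.5
finger_force: 63.8
```

jog_arm([
  {"dx": -0.003,"dy": 0,"dz": 0,"turn": 0,"claw": 0.3},
  {"dx": 0,"dy": 0,"dz": 0,"turn": 0,"claw": 0.3},
  {"dx": 0,"dy": 0,"dz": 0,"turn": 0,"claw": 0.3},
  {"dx": -0.015,"dy": 0,"dz": 0,"turn": 0,"claw": 0.3},
  {"dx": -0.015,"dy": 0,"dz": 0,"turn": 0,"claw": 0.3},
  {"dx": 0,"dy": 0,"dz": 0.005,"turn": 0,"claw": 0},
  {"dx": 0,"dy": 0,"dz": 0,"turn": 0,"claw": 0},
  {"dx": 0,"dy": 0,"dz": 0,"turn": 0,"claw": 0},
  {"dx": 0,"dy": 0,"dz": 0,"turn": 0,"claw": 0},
  {"dx": 0,"dy": 0,"dz": 0,"turn": 0,"claw": 0},
  {"dx": 0,"dy": 0,"dz": 0,"turn": 0,"claw": 0},
])

```text
time_s: 12.17
eef_pos: [508.5, 11.3, 162.2]
tcp_rot: [[0.992, 0.13, -0.0], [0.13, -0.992, -0.0], [-0.0, 0.0, -1.0]]
wrist_force: [0.8, 0.9, -0.2]
gripper_width: 0.1
finger_force: 0.0
```

```bash
python3 - <<'E'
from h import *
from cell import capture,telemetry
S=telemetry.get_state(); e=S['eef_pos']; print(e,S['wrist_force'])
s=np.ascontiguousarray(capture('side')[:,:,::-1]); cv2.imwrite('pics/side_r.png',s)
# predicted outline for gate with flange at -34.5 from hopper along slot
h=np.array([627.7,25.8]); d=np.array([np.cos(.13),np.sin(.13)])
for off in(-34,-38):
    g=h+d*(off-39)
    ps=gate([g[0],g[1],.13])
    rear=proj('side',(place(box(-24,-24,-7,7,0,28),g[0],g[1],.13)+[0,0,143])); print(off,'rear px',rear.mean(0).round(1), 'tip of handle top', proj('side',place(np.array([[-24,-7,28.],[29,-7,28]]),g[0],g[1],.13)+[0,0,143]).round(1).tolist())
gr=cv2.cvtColor(s,cv2.COLOR_BGR2GRAY)
print(gr[248:258,312:342])
E
```

```text
[508.48032599  11.25641522 162.23879722] [ 0.77677493  0.86398086 -0.18638228]
-34 rear px [313.3 251.6] tip of handle top [[313.2, 248.4], [334.3, 248.6]]
-38 rear px [311.7 251.6] tip of handle top [[311.6, 248.4], [332.7, 248.6]]
[[ 33  36  31  30  35  33  37  33  29  38  38  39  34  37  39  37  41  34
   33  33  33  35  37  29  53  71 103 133 148 147]
 [ 32  27  28  33  25  38  30  26  35  31  30  34  28  26  30  31  35  28
   24  32  23  24  28  32  29  50  84 109 135 136]
 [ 24  15  28  26  37  43  42  46  42  34  40  34  41  34  40  38  37  29
   30  16  20  14  25  35  38  41  63  88 107 116]
 [ 20  21  25  27  43  56  51  47  44  47  39  46  42  47  44  47  43  37
   23  22  21  19  25  29  35  34  48  62  83  96]
 [ 24  25  25  32  48  44  56  53  51  43  43  43  41  43  45  47  36  38
   29  18  19  17  24  29  30  37  38  45  65  82]
 [ 30  24  18  29  46  51  58  49  51  44  45  41  46  45  40  42  46  36
   27  20  21  26  25  30  37  31  27  38  47  65]
 [ 50  43  31  28  33  46  49  48  42  45  43  39  41  44  40  48  42  30
   28  19  20  20  18  27  33  35  27  32  33  52]
 [ 88  71  42  33  38  41  44  50  46  47  42  48  39  42  45  45  36  34
   31  20  28  24  19  35  33  34  31  34  35  39]
 [126  98  76  62  64  64  72  62  71  63  62  64  62  62  58  57  43  33
   30  25  18  21  29  29  34  34  32  35  33  34]
 [146 127 116 112 116 115 114 111 107 110 110 107 107 108 100  84  60  41
   27  33  28  25  34  33  33  29  24  33  27  32]]
```

jog_arm([
  {"dx": 0.004,"dy": 0,"dz": 0,"turn": 0,"claw": 0},
  {"dx": 0.004,"dy": 0,"dz": 0,"turn": 0,"claw": 0},
  {"dx": 0.003,"dy": 0,"dz": 0,"turn": 0,"claw": 0},
  {"dx": 0,"dy": 0,"dz": 0,"turn": 0,"claw": 0},
  {"dx": 0,"dy": 0,"dz": 0,"turn": 0,"claw": 0},
])

```text
time_s: 12.63
eef_pos: [516.5, 12.0, 161.0]
tcp_rot: [[0.992, 0.13, -0.009], [0.13, -0.992, -0.002], [-0.009, 0.001, -1.0]]
wrist_force: [-14.2, 0.1, 3.0]
gripper_width: -0.1
finger_force: 6.9
```

jog_arm([
  {"dx": 0.002,"dy": 0,"dz": 0,"turn": 0,"claw": 0},
  {"dx": 0.002,"dy": 0,"dz": 0,"turn": 0,"claw": 0},
  {"dx": 0,"dy": 0,"dz": 0,"turn": 0,"claw": 0},
  {"dx": 0,"dy": 0,"dz": 0,"turn": 0,"claw": 0},
])

```text
time_s: 12.97
eef_pos: [516.5, 11.9, 159.5]
tcp_rot: [[0.991, 0.13, -0.019], [0.13, -0.992, -0.004], [-0.019, 0.001, -1.0]]
wrist_force: [-31.3, 0.1, 7.0]
gripper_width: 0.1
finger_force: 15.5
```

jog_arm([
  {"dx": -0.01,"dy": 0,"dz": 0,"turn": 0,"claw": 0},
  {"dx": -0.03,"dy": 0,"dz": 0,"turn": 0,"claw": 0.6},
  {"dx": 0,"dy": 0,"dz": -0.035,"turn": 0,"claw": 0.6},
  {"dx": 0,"dy": -0.041,"dz": -0.005,"turn": 0,"claw": 0.6},
  {"dx": 0,"dy": -0.041,"dz": 0,"turn": 0,"claw": 0.6},
  {"dx": 0,"dy": -0.041,"dz": 0,"turn": 0,"claw": 0.6},
  {"dx": 0,"dy": -0.041,"dz": 0,"turn": 0,"claw": 0.6},
  {"dx": 0,"dy": -0.041,"dz": 0,"turn": 0,"claw": 0.6},
  {"dx": 0.001,"dy": -0.041,"dz": 0,"turn": 0,"claw": 0.6},
  {"dx": 0,"dy": 0,"dz": 0,"turn": 0,"claw": 0.6},
  {"dx": 0,"dy": 0,"dz": 0,"turn": 0,"claw": 0.6},
  {"dx": 0,"dy": 0,"dz": 0,"turn": 0,"claw": 0.6},
])

```text
time_s: 13.97
eef_pos: [452.6, 252.2, 202.1]
tcp_rot: [[0.991, 0.13, -0.0], [0.13, -0.991, -0.001], [-0.0, 0.001, -1.0]]
wrist_force: [0.2, 0.1, 0.8]
gripper_width: 51.0
finger_force: 0.0
```

```bash
python3 - <<'E'
from h import *
from cell import capture,finder
im=np.ascontiguousarray(capture('side')[:,:,::-1]); cv2.imwrite('pics/side_c.png',im)
print([(d['confidence'],d['extent']) for d in finder.regions_of('side','gate_grip')])
gr=cv2.cvtColor(im,cv2.COLOR_BGR2GRAY); print(gr[246:259,308:342])
E
```

```text
[(0.81, [311.7, 247.9, 26.8, 14.8])]
[[ 33  38  34  36  38  34  55  77  96 102 102 102 105 107  99 100  97 101
  105 103 106 104 103 106 104  99  87  79  92 116 138 148 158 159]
 [ 37  40  29  35  34  36  40  49  54  58  63  58  62  58  56  61  61  58
   57  63  61  54  56  59  61  60  52  50  67  95 121 138 151 151]
 [ 32  36  32  39  31  39  27  32  34  35  32  31  37  41  34  38  33  36
   35  33  33  30  36  33  33  31  33  35  48  68 100 127 144 144]
 [ 32  35  34  28  28  28  33  22  30  36  37  37  33  34  30  26  35  34
   32  34  37  24  23  21  24  27  24  28  42  50  81 105 127 131]
 [ 36  36  30  27  26  19  20  23  42  40  46  47  44  44  41  49  46  47
   48  46  47  41  29  30  14  24  22  14  37  41  59  81 109 113]
 [ 24  28  27  27  21  26  19  24  38  48  57  50  51  54  54  56  57  54
   55  50  59  40  31  23  22  18  23  32  32  37  40  60  83  94]
 [ 22  13  23  20   5   8  23  27  41  56  49  59  50  56  56  54  59  60
   54  54  54  43  27  21  14  23  28  23  31  27  34  45  59  78]
 [ 15  15  17  23  22  29  23  26  42  56  59  53  56  57  55  53  55  56
   53  52  45  42  28  25  17  20  15  25  38  31  31  33  44  63]
 [ 19  23  32  44  46  38  29  22  42  45  49  55  51  47  58  49  56  52
   53  50  46  36  29  22  19  17  25  27  32  29  31  29  41  51]
 [ 38  46  71  84  85  64  41  32  43  53  54  51  49  51  53  52  53  49
   53  50  44  35  22  27  19  17  26  28  37  29  27  32  34  37]
 [ 61  88 111 126 124  97  72  60  61  64  63  69  65  62  61  65  64  65
   61  55  46  32  26  21  25  17  27  28  34  37  31  26  30  29]
 [105 123 140 145 142 126 109 109 111 113 109 109 105 103 100 102 100 101
   94  80  59  34  29  28  30  28  25  26  25  23  22  23  28  27]
 [136 142 148 152 144 145 145 144 145 147 148 143 141 139 136 133 135 132
  128 110  72  47  32  25  34  36  40  21  23  12  29  19  27  30]]
```

jog_arm([
  {"dx": 0,"dy": 0,"dz": 0.04,"turn": 0,"claw": 0.6},
  {"dx": 0,"dy": 0,"dz": 0.04,"turn": 0,"claw": 0.6},
  {"dx": 0,"dy": 0,"dz": 0.04,"turn": 0,"claw": 0.6},
  {"dx": 0,"dy": 0,"dz": 0.025,"turn": 0,"claw": 0.6},
  {"dx": 0,"dy": 0,"dz": 0.011,"turn": 0,"claw": 0.6},
  {"dx": 0,"dy": 0,"dz": 0,"turn": 0,"claw": 0.6},
  {"dx": 0,"dy": 0,"dz": 0,"turn": 0,"claw": 0.0},
  {"dx": 0,"dy": 0,"dz": 0,"turn": 0,"claw": 0.0},
  {"dx": 0,"dy": 0,"dz": 0,"turn": 0,"claw": 0.0},
  {"dx": 0,"dy": 0,"dz": 0,"turn": 0,"claw": 0.0},
  {"dx": 0,"dy": 0,"dz": 0,"turn": 0,"claw": 0.0},
  {"dx": 0,"dy": 0,"dz": 0,"turn": 0,"claw": 0.0},
], squeeze=70)

```text
time_s: 15.07
eef_pos: [453.9, 252.8, 49.4]
tcp_rot: [[0.991, 0.13, 0.004], [0.13, -0.991, 0.002], [0.004, -0.002, -1.0]]
wrist_force: [0.9, -2.1, 7.3]
gripper_width: 25.7
finger_force: 68.8
```

jog_arm([
  {"dx": 0,"dy": 0,"dz": -0.015,"turn": 0,"claw": 0},
  {"dx": 0,"dy": 0,"dz": -0.03,"turn": 0,"claw": 0},
  {"dx": 0,"dy": 0,"dz": -0.04,"turn": 0,"claw": 0},
  {"dx": 0,"dy": 0,"dz": -0.04,"turn": 0,"claw": 0},
  {"dx": 0,"dy": 0,"dz": -0.04,"turn": 0,"claw": 0},
  {"dx": 0,"dy": 0,"dz": -0.04,"turn": 0,"claw": 0},
  {"dx": 0,"dy": 0,"dz": -0.04,"turn": 0,"claw": 0},
  {"dx": 0,"dy": 0,"dz": -0.01,"turn": 0,"claw": 0},
  {"dx": 0,"dy": 0,"dz": 0,"turn": 0,"claw": 0},
  {"dx": 0,"dy": 0,"dz": 0,"turn": 0,"claw": 0},
  {"dx": 0,"dy": 0,"dz": 0,"turn": 0,"claw": 0},
])

```text
time_s: 15.98
eef_pos: [452.0, 252.1, 300.1]
tcp_rot: [[0.992, 0.13, -0.002], [0.13, -0.992, -0.001], [-0.002, 0.0, -1.0]]
wrist_force: [-0.9, 0.6, -2.1]
gripper_width: 26.0
finger_force: 69.2
```

```bash
python3 - <<'E'
from h import *
from cell import capture,telemetry
S=telemetry.get_state(); e=S['eef_pos']; print(e,S['wrist_force'])
im=np.ascontiguousarray(capture('side')[:,:,::-1]); cv2.imwrite('pics/side_h.png',im)
t=np.ascontiguousarray(capture('top')[:,:,::-1]); cv2.imwrite('pics/top_h.png',t)
z=e[2]-49
P=[p+[0,0,z] for p in lid(e[:2])]
o=[]
for n,I in(('side',im),('top',t)):
    c=proj(n,[[*e[:2],z+11]])[0]; x0,y0=(c-[40,40]).astype(int); x0=max(x0,0);y0=max(y0,0)
    a=cv2.convertScaleAbs(cv2.resize(I[y0:y0+80,x0:x0+80],(400,400),interpolation=cv2.INTER_CUBIC),alpha=1.8,beta=20)
    h=cv2.convexHull(((proj(n,P[0])-[x0,y0]+.5)*5-.5).astype(np.int32)); cv2.polylines(a,[h],True,(0,255,0),1); o.append(a)
cv2.imwrite('pics/lidh.png',np.hstack(o))
E
```

```text
[452.01562621 252.08250563 300.05334638] [-0.86648157  0.61935632 -2.05982186]
```

View pics/lidh.png

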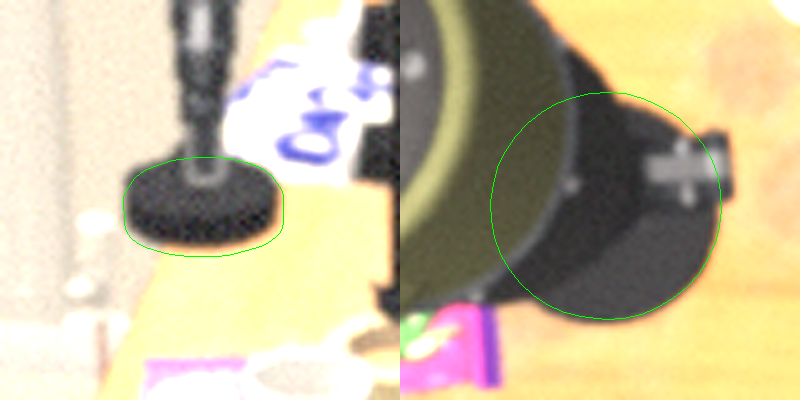

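jog_arm([
  {"dx": 0.01,"dy": 0.018,"dz": 0,"turn": 0,"claw": 0},
  {"dx": 0.018,"dy": 0.031,"dz": 0,"turn": 0,"claw": 0},
  {"dx": 0.02,"dy": 0.034,"dz": 0,"turn": 0,"claw": 0},
  {"dx": 0.02,"dy": 0.034,"dz": 0,"turn": 0,"claw": 0},
  {"dx": 0.02,"dy": 0.034,"dz": 0,"turn": 0,"claw": 0},
  {"dx": 0.02,"dy": 0.034,"dz": 0,"turn": 0,"claw": 0},
  {"dx": 0.018,"dy": 0.031,"dz": 0,"turn": 0,"claw": 0},
  {"dx": 0.012,"dy": 0.019,"dz": 0,"turn": 0,"claw": 0},
  {"dx": 0.0075,"dy": 0.0125,"dz": 0,"turn": 0,"claw": 0},
  {"dx": 0,"dy": 0,"dz": 0.01,"turn": 0,"claw": 0},
  {"dx": 0,"dy": 0,"dz": 0.01,"turn": 0,"claw": 0},
  {"dx": 0,"dy": 0,"dz": 0,"turn": 0,"claw": 0},
  {"dx": 0,"dy": 0,"dz": 0,"turn": 0,"claw": 0},
  {"dx": 0,"dy": 0,"dz": 0,"turn": 0,"claw": 0},
])

```text
time_s: 17.25
eef_pos: [628.4, 26.5, 281.8]
tcp_rot: [[0.991, 0.131, 0.0], [0.131, -0.991, -0.0], [0.0, 0.0, -1.0]]
wrist_force: [-0.8, -0.5, -0.7]
gripper_width: 25.8
finger_force: 69.2
```

```bash
python3 - <<'E'
from h import *
from cell import capture,telemetry
S=telemetry.get_state(); e=S['eef_pos']; print(e,S['wrist_force'])
im=np.ascontiguousarray(capture('side')[:,:,::-1]); cv2.imwrite('pics/side_v.png',im)
t=np.ascontiguousarray(capture('top')[:,:,::-1]); cv2.imwrite('pics/top_v.png',t)
# side: column edges of lid and bowl, rows
g=cv2.cvtColor(im,cv2.COLOR_BGR2GRAY)
z=e[2]-49
for nm,P in(('lid',lid(e[:2])[0]+[0,0,z]),('neck@215 r36',circ(627.7,25.8,215,36)),('bowl',circ(627.7,25.8,185,46.5))):
    p=proj('side',P); print(nm,p.min(0).round(1),p.max(0).round(1)); p=proj('top',P); print('   top',p.min(0).round(1),p.max(0).round(1))
cv2.imwrite('pics/v.png',np.hstack([cv2.convertScaleAbs(cv2.resize(I[a:a+70,b:b+70],(400,400),interpolation=cv2.INTER_CUBIC),alpha=1.5,beta=20) for I,a,b in((im,190,318),(t,155,300))]))
E
```

```text
[628.39962903  26.45441471 281.7552925 ] [-0.76898808 -0.45165047 -0.66193886]
lid [334.4 209.8] [371.7 235.3]
   top [317.  168.1] [360.5 211.8]
neck@215 r36 [337.8 225. ] [366.8 239.7]
   top [321.5 177.1] [354.6 209.4]
bowl [333.4 233.1] [370.4 252.5]
   top [316.4 176.1] [357.9 216.7]
```

View pics/v.png

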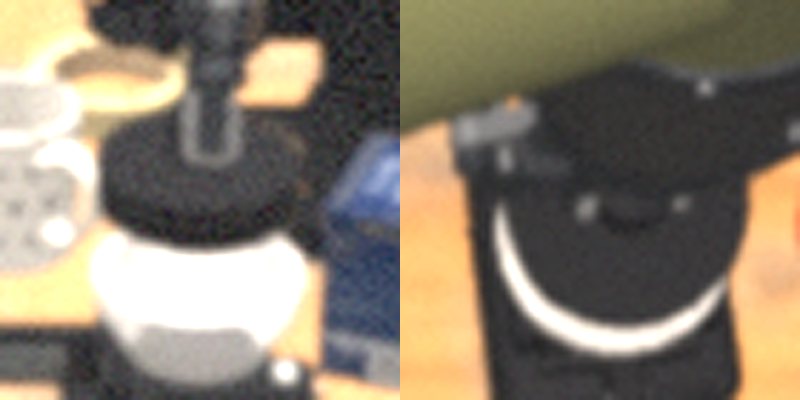

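jog_arm([
  {"dx": 0.0013,"dy": -0.0005,"dz": 0.004,"turn": 0,"claw": 0},
  {"dx": 0,"dy": 0,"dz": 0.004,"turn": 0,"claw": 0},
  {"dx": 0,"dy": 0,"dz": 0.003,"turn": 0,"claw": 0},
  {"dx": 0,"dy": 0,"dz": 0,"turn": 0,"claw": 0},
  {"dx": 0,"dy": 0,"dz": 0,"turn": 0,"claw": 0},
], squeeze=90)

```text
time_s: 17.77
eef_pos: [629.9, 26.1, 269.9]
tcp_rot: [[0.992, 0.13, -0.001], [0.13, -0.992, -0.0], [-0.001, 0.0, -1.0]]
wrist_force: [1.3, -0.8, -0.5]
gripper_width: 25.0
finger_force: 88.5
```

jog_arm([
  {"dx": 0,"dy": 0,"dz": 0.002,"turn": 0,"claw": 0},
  {"dx": 0,"dy": 0,"dz": 0.001,"turn": 0,"claw": 0},
  {"dx": 0,"dy": 0,"dz": 0,"turn": 0,"claw": 0},
  {"dx": 0,"dy": 0,"dz": 0,"turn": 0,"claw": 0},
])

```text
time_s: 18.1
eef_pos: [630.0, 26.2, 267.3]
tcp_rot: [[0.992, 0.13, -0.0], [0.13, -0.992, -0.0], [-0.0, 0.0, -1.0]]
wrist_force: [-0.5, -0.4, -1.9]
gripper_width: 24.9
finger_force: 88.5
```

jog_arm([
  {"dx": 0,"dy": 0,"dz": 0.001,"turn": 0,"claw": 0},
  {"dx": 0,"dy": 0,"dz": 0.001,"turn": 0,"claw": 0},
  {"dx": 0,"dy": 0,"dz": 0,"turn": 0,"claw": 0},
  {"dx": 0,"dy": 0,"dz": 0,"turn": 0,"claw": 0},
])

```text
time_s: 18.43
eef_pos: [630.2, 26.2, 265.9]
tcp_rot: [[0.992, 0.13, 0.001], [0.13, -0.992, -0.0], [0.001, 0.0, -1.0]]
wrist_force: [-0.6, 0.6, 1.2]
gripper_width: 25.2
finger_force: 88.8
```

jog_arm([
  {"dx": 0,"dy": 0,"dz": 0.001,"turn": 0,"claw": 0},
  {"dx": 0,"dy": 0,"dz": 0.001,"turn": 0,"claw": 0},
  {"dx": 0,"dy": 0,"dz": 0,"turn": 0,"claw": 0},
  {"dx": 0,"dy": 0,"dz": 0,"turn": 0,"claw": 0},
])

```text
time_s: 18.77
eef_pos: [630.5, 26.1, 265.2]
tcp_rot: [[0.992, 0.13, 0.003], [0.13, -0.992, 0.0], [0.003, 0.0, -1.0]]
wrist_force: [0.3, -0.3, 6.4]
gripper_width: 25.0
finger_force: 89.3
```

jog_arm([
  {"dx": 0,"dy": 0,"dz": 0.001,"turn": 0,"claw": 0},
  {"dx": 0,"dy": 0,"dz": 0.001,"turn": 0,"claw": 0},
  {"dx": 0,"dy": 0,"dz": 0,"turn": 0,"claw": 0},
  {"dx": 0,"dy": 0,"dz": 0,"turn": 0,"claw": 0},
])

```text
time_s: 19.1
eef_pos: [630.7, 26.1, 264.0]
tcp_rot: [[0.992, 0.13, 0.004], [0.13, -0.992, 0.0], [0.004, 0.001, -1.0]]
wrist_force: [0.3, 0.8, 8.2]
gripper_width: 25.1
finger_force: 89.5
```

jog_arm([
  {"dx": 0,"dy": 0,"dz": 0.001,"turn": 0,"claw": 0},
  {"dx": 0,"dy": 0,"dz": 0.001,"turn": 0,"claw": 0},
  {"dx": 0,"dy": 0,"dz": 0,"turn": 0,"claw": 0},
  {"dx": 0,"dy": 0,"dz": 0,"turn": 0,"claw": 0},
])

```text
time_s: 19.43
eef_pos: [629.7, 26.3, 258.1]
tcp_rot: [[0.992, 0.13, -0.002], [0.13, -0.992, 0.0], [-0.002, -0.0, -1.0]]
wrist_force: [-1.0, 1.4, -1.1]
gripper_width: 25.0
finger_force: 89.1
```

jog_arm([
  {"dx": 0,"dy": 0,"dz": 0.001,"turn": 0,"claw": 0},
  {"dx": 0,"dy": 0,"dz": 0.001,"turn": 0,"claw": 0},
  {"dx": 0,"dy": 0,"dz": 0,"turn": 0,"claw": 0},
  {"dx": 0,"dy": 0,"dz": 0,"turn": 0,"claw": 0},
])

```text
time_s: 19.77
eef_pos: [630.0, 26.2, 257.8]
tcp_rot: [[0.992, 0.13, 0.0], [0.13, -0.992, -0.0], [0.0, 0.0, -1.0]]
wrist_force: [-2.0, 0.2, 2.7]
gripper_width: 25.3
finger_force: 89.4
```

jog_arm([
  {"dx": 0,"dy": 0,"dz": 0.001,"turn": 0,"claw": 0},
  {"dx": 0,"dy": 0,"dz": 0.001,"turn": 0,"claw": 0},
  {"dx": 0,"dy": 0,"dz": 0,"turn": 0,"claw": 0},
  {"dx": 0,"dy": 0,"dz": 0,"turn": 0,"claw": 0},
])

```text
time_s: 20.1
eef_pos: [630.1, 26.1, 256.9]
tcp_rot: [[0.992, 0.13, 0.002], [0.13, -0.992, -0.0], [0.002, 0.0, -1.0]]
wrist_force: [-3.4, 1.5, 6.9]
gripper_width: 25.4
finger_force: 89.9
```

jog_arm([
  {"dx": 0,"dy": 0,"dz": 0.001,"turn": 0,"claw": 0},
  {"dx": 0,"dy": 0,"dz": 0.001,"turn": 0,"claw": 0},
  {"dx": 0,"dy": 0,"dz": 0,"turn": 0,"claw": 0},
  {"dx": 0,"dy": 0,"dz": 0,"turn": 0,"claw": 0},
])

```text
time_s: 20.43
eef_pos: [630.1, 26.1, 256.1]
tcp_rot: [[0.991, 0.13, 0.003], [0.13, -0.991, -0.0], [0.003, 0.0, -1.0]]
wrist_force: [-4.4, 1.8, 11.1]
gripper_width: 25.0
finger_force: 90.3
```

jog_arm([
  {"dx": 0,"dy": 0,"dz": 0.001,"turn": 0,"claw": 0},
  {"dx": 0,"dy": 0,"dz": 0.001,"turn": 0,"claw": 0},
  {"dx": 0,"dy": 0,"dz": 0,"turn": 0,"claw": 0},
  {"dx": 0,"dy": 0,"dz": 0,"turn": 0,"claw": 0},
])

```text
time_s: 20.77
eef_pos: [630.2, 26.1, 256.0]
tcp_rot: [[0.991, 0.13, 0.005], [0.13, -0.991, 0.0], [0.005, 0.001, -1.0]]
wrist_force: [-8.1, 3.6, 16.5]
gripper_width: 24.8
finger_force: 90.9
```

jog_arm([
  {"dx": -0.001,"dy": 0.0005,"dz": 0.001,"turn": 0,"claw": 0},
  {"dx": 0,"dy": 0,"dz": 0,"turn": 0,"claw": 0},
  {"dx": 0,"dy": 0,"dz": 0,"turn": 0,"claw": 0},
  {"dx": 0,"dy": 0,"dz": 0,"turn": 0,"claw": 0},
])

```text
time_s: 21.1
eef_pos: [630.1, 26.0, 256.0]
tcp_rot: [[0.991, 0.131, 0.008], [0.131, -0.991, 0.001], [0.008, -0.0, -1.0]]
wrist_force: [-5.5, 5.6, 19.1]
gripper_width: 25.3
finger_force: 91.1
```

jog_arm([
  {"dx": 0,"dy": 0,"dz": 0,"turn": 0,"claw": 0},
  {"dx": 0,"dy": 0,"dz": 0,"turn": 0,"claw": 0},
  {"dx": 0,"dy": 0,"dz": 0,"turn": 0,"claw": 0},
  {"dx": 0,"dy": 0,"dz": 0,"turn": 0,"claw": 0},
])

```text
time_s: 21.43
eef_pos: [630.1, 26.0, 256.0]
tcp_rot: [[0.991, 0.131, 0.008], [0.131, -0.991, 0.001], [0.008, -0.0, -1.0]]
wrist_force: [-6.3, 6.0, 19.4]
gripper_width: 25.3
finger_force: 91.1
```

```bash
python3 - <<'E'
from cell import capture,finder,ticket
capture('side'); r=finder.regions_of('side','gate_grip'); print([(d['confidence'],d['extent']) for d in r])
print(ticket.job_done())
E
```

```text
[(0.86, [312.4, 244.6, 24.7, 20.4])]
the job is handed in; nothing more can be done
None
```

The gate is pushed solidly home and let go. The lid has clicked over the beads and is still held down with about 19 N. I handed the job in after about 21.5 s; no verdict came back.

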